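# Close up the printer's ink tanks after refilling

## Task

The printer's ink-tank unit still stands swung open with the blue ink bottle in its gap. First lift the bottle out and stand it, kept upright and lowered gently, in the empty bottle holder right down to its bottom; then swing the tank unit fully shut and push the blue-headed locking pin through the bracket and the unit's lug until its head is fully home. Leave the other things on the desk where they are.

Things in the scene. Friction and masses are not known exactly. Their poses are not given: they have to be found in the camera images.
- printer: black and grey printer, fixed, box 340 (x) x 420 (y) x 160 mm high at x 0 to 340, y +45 to +465 mm in its own frame; a 28 mm high output tray sticks out to x = -100 at y 150 to 430. Its x runs away from the robot at yaw 0, z up. Origin on the table straight below sleeve_mouth; the pin axis runs along printer x, 100 mm up
- sleeve_mouth (a point): centre of the robot-side mouth of the aluminium fork's first hole, on the pin axis, 100 mm up; axes as the printer's. Fork on the printer's right flank: first ear (sleeve) x 0 to 34, second ear x 62 to 76 mm, both y -22 to 22, z 78 to 122, with 18 mm holes; the lug goes between. A flat tongue (26 mm wide, top at z 83.4) runs out below the pin to x = -80 mm
- hinge_axis (a point): point on the vertical hinge line of the tank unit, 240 mm along printer x from the sleeve mouth, 100 mm up; axes as the printer's
- tank (a joint): swing angle (rad) of the ink-tank unit: 0 = shut against its stop, lug hole in line with the fork; positive = the robot-side end swung out towards printer -y (counter-clockwise about the hinge from above). Starts 0.5 to 0.85. Stays where it is left: 0.2 N m of friction, no spring or latch
- tank_face (a point): push point on the tank unit's flat outer (-y) face, 170 mm from the hinge line, 85 mm up; axes turn with the unit: x towards the hinge end, -y out of the face. Unit black with blue caps, 204 mm long, 35 mm to the -y and 15 mm to the +y side of the hinge line, z 20 to 125 mm (outer face z 60 to 120 at the free end). White lug with 18 mm hole at its free end, 20 mm thick
- pin: loose locking pin, 120 g: steel shank 16 mm diameter, 84 mm long, tapered tip; blue head 32 mm diameter, 12 mm thick. Origin on its axis under the head; shank along +x, head from x = -12 to 0 mm. Starts level, 26 to 32 mm deep in the sleeve, head towards the robot and resting on the tongue; slides with 1 to 2 N. Seated, its origin is at sleeve_mouth, head flat on the ear
- bottle_blue: white ink bottle with blue band and cap, loose, about 140 g, 165 mm tall: body 44 mm diameter up to 115 mm, cap 38 mm diameter above. Origin at the centre of its underside, z up along it. Starts upright on the table in the gap between the printer's flank and the open tank unit
- well_floor (a point): centre of the floor of the round blind well (48 mm diameter, 48 mm deep, floor 12 mm above the table) in the empty grey bottle holder, a fixed block 72 x 72 x 60 mm high. One of three such holders in a row along y, about 90 mm apart in y; any of them may be the empty one
- bottle_yellow: bystander: same bottle in yellow, standing in its holder (bottom 12 mm above the table)
- bottle_red: bystander: same bottle in red, standing in its holder
- carton: bystander: upright white carton with a blue band, 55 x 55 x 110 mm high, loose, on the right of the pin. Origin under its centre
- tape: bystander: pale tape roll lying flat, 84 mm outer diameter, 24 mm high, loose. Origin under its centre
- mug: bystander: white mug, 76 mm across, 90 mm high, loose. Origin under its centre
- screwdriver: bystander: orange screwdriver 190 mm long lying on the table, less than 40 mm high. Origin under its middle
Things that resemble listed ones, but are neither listed nor needed, are in the scene too. There is more than one size of the pin; the one meant has the size given above. What is shaped like the bottle_blue but turquoise is not meant.

How it is judged:
By the outcome, as a careful person would: the job done as asked, in the order asked, and still so for the second after the job is handed in, with the robot touching nothing.
It also fails if it takes over 69 s, if anything falls off the work surface, if the arm or the gripper's body presses on something with over 40 N, if the wrist force passes 120 N, or if a joint passes its speed limit or range.

## Robot

A 6-joint arm with a two-finger parallel gripper is mounted at the origin on the work surface. World frame = base frame: x ahead of the robot, y to its left, z up, the work surface at z = 0. Lengths are in m, angles in rad, forces in N, time in s.
With the tool pointing down it reaches from about 0.375 to 0.9 m from the base axis. Payload 3.1 kg.
Tool frame: the origin (TCP) lies at the centre of the arm's flange, where the gripper is bolted on; the fingertips stand 182 mm ahead of it and the grasp point (between the pads) lies 164 mm ahead of it; z points along the fingers, y is the line along which they close (so a half turn about z gives the same grasp; the last joint's range is limited). The gripper opens to 87 mm and grips with 3 to 60 N. Pads are 19 mm wide; open, the fingers measure 117 mm over their backs; the gripper's body (75 mm by 190 mm) begins 51 mm behind the grasp point.
Start: joints at [1.159, 0.527, 1.433, -0, 1.181, -0.178], TCP at [0.145, 0.608, 0.405] pointing down, gripper open.
Joint ranges: [-3.08, 3.08], [-0.75, 2.2], [0.22, 2.44], [-1.43, 4.57], [0, 2.65], [-2.85, 2.85]. Speed limits (rad/s): [2.79, 2.79, 3.14, 3.14, 3.14, 3.14].

## Interface

Orientations are given as a unit quaternion [w, x, y, z].
In Python, from plant import bot gives the robot as it stands.
- The arm moves only by the tool drive_tool, never from a script. Its argument "plan" is a list that holds one entry, the list of rows, each a list of 7 numbers: the turn, a rotation vector about the tool's x, y, z in rad, then the shift along the tool's x, y, z in cm, then the opening, from 0 (shut) to 1 (fully open). In form: [[[rx, ry, rz, dx, dy, dz, claw], ...]]. A call has 1 to 5 rows; each row shifts and turns the commanded pose from where the row before left it, along the tool's axes as they then stand; what a row does not reach is not made up. A row lasts 1/12 s, in which the tool goes at most 41.7 mm and 7.16 degrees, less where a joint would pass 70% of its speed; a pose out of reach is approached as far as the arm can. A call is refused whole if a number of a shift passes 4.17 or a number of a turn 0.125, either way. A call with a gripper value outside its range is refused whole. The fingers move at their own pace and stop on an object; "grip_force" is the grip in N (left out, the last holds). Time passes only in rows, so rows that do not move let the fingers close. It gives the time, the measured TCP pose, the force, the opening and the grip force at its end, in the units of the state.
- bot.get_obs(): the state, without advancing time (a new reading comes with each control period).
- bot.snapshot(name): name is "scene" or "top" or "wrist"; returns a dict with "img" (480x640x3 uint8, red, green, blue), "fx", "fy", "cx", "cy" (pixels), "D" ([k1, k2, p1, p2, k3] as OpenCV has them; the pictures are not rectified), "pose" (4x4, takes a point from camera to world coordinates); the wrist camera has in their place "hand_eye" (4x4, takes a point from camera to tool coordinates, whose origin is the TCP and whose axes are the flange's). Camera axes: x right, y up, looking along -z (the intrinsics and any distortion apply to the point x, -y, -z); pixel columns grow to the right and rows downward; lengths in m; the calibration is good to about 2 mm. A picture is of the moment at which its call begins: read the wrist's pose just before it. There is no depth.
- bot.sign_off(): hands the job in; it is judged then, once.
Trained networks look in the newest picture that a camera, given by its name, has taken for a name from the list of things; names that differ only in an ending like _2 or _b are one class to them, and where a whole thing is asked for, a point or a joint stands for the part that bears it (a point fixed in the world has none). Each returns a list of dicts, best first, with "conf" (0 to 1); they miss things now and then, are a little off and sometimes report something else, mostly with a low value. They report only what shows in the picture. A call takes as long as a camera call. They do not tell look-alikes from the thing itself.
- bot.boxes_of(name, camera): "centre" ([row, column] in pixels, amid what is visible of it).
- bot.outline_of(name, camera): "region" (480x640 bool, what is visible of it) and "centre" ([row, column] in pixels, amid what is visible of it).
- bot.landmark_of(name, camera): "centre" ([row, column] in pixels: a listed point, or the origin of a listed thing).
The state is a dict: "time_s": time; "joint_pos": joint angles; "joint_vel": joint speeds; "effort": joint torques, N m; "eef_pos": TCP position; "orientation": TCP orientation; "contact_force": force on the tool from outside, world axes, zero at the start; "ft_torque": the same for the moment, N m; "grip_width": opening from 0.0 (shut) to 1.0 (fully open); "grip_force": force on a finger pad.
Only numpy, scipy, OpenCV 4.12 (cv2) and the standard library are available. Lean on these libraries where they do the work, as an engineer would, in place of code of your own. Each camera call takes 0.05 s, during which the arm holds its last target. There are 200 camera calls.

## Working session

There is one attempt and no reset: what is moved stays moved. The work goes in short steps, Python scripts to look and compute and a tool call to move; the robot and the scene stay as the last step left them, time stands still between calls to the robot, and variables do not carry over. Pictures are saved under pics/ and viewed, at most 10 in all, crops included, and the job is handed in when it is done.

Besides the shell and the picture viewer there is one more tool, called after "Emit:" as name(argument=value, ...) on one line, values as JSON. drive_tool: Moves the arm, as the interface text tells. Its arguments: {"type":"object","properties":{"plan":{"type":"array","items":{"type":"array","items":{"type":"array","items":{"type":"number"}}}},"grip_force":{"type":"number"}},"required":["plan"]}

```bash
ls; mkdir -p pics; python3 - <<'E'
from plant import bot
import cv2,numpy as np
o=bot.get_obs();print({k:np.round(v,3).tolist() for k,v in o.items()})
for c in("scene","top"):
    s=bot.snapshot(c);cv2.imwrite(f"pics/{c}0.png",s["img"][:,:,::-1]);print(c,s["fx"],s["fy"],s["cx"],s["cy"],s["D"],np.round(s["pose"],4).tolist())
    for n in["sleeve_mouth","hinge_axis","tank_face","pin","bottle_blue","well_floor","bottle_yellow","bottle_red","carton","mug","tape","screwdriver"]:
        print(n,[(np.round(d["centre"],1).tolist(),round(d["conf"],2)) for d in bot.landmark_of(n,c)][:4])
E
```

```text
pics
{'time_s': 0.0, 'joint_pos': [1.159, 0.528, 1.434, -0.0, 1.181, -0.178], 'joint_vel': [0.001, 0.001, 0.001, 0.002, 0.001, 0.001], 'effort': [0.001, -44.005, -17.659, 0.063, 0.058, -0.0], 'eef_pos': [0.145, 0.608, 0.404], 'orientation': [-0.0, 0.117, 0.993, -0.001], 'contact_force': [0.042, 0.106, -0.311], 'ft_torque': [0.021, 0.002, 0.001], 'grip_force': 0.0, 'grip_width': 0.998}
scene 472.4891958925853 472.4891958925853 321.01163820751776 241.0018378278903 [0.00494607 0.         0.         0.         0.        ] [[-0.8422, -0.4151, 0.344, 0.8838], [0.5391, -0.6468, 0.5395, 0.3979], [-0.0015, 0.6398, 0.7685, 0.79], [0.0, 0.0, 0.0, 1.0]]
sleeve_mouth [([323.5, 426.1], 0.85), ([297.9, 335.7], 0.6)]
hinge_axis []
tank_face [([297.9, 334.0], 0.69)]
pin [([354.0, 514.3], 0.75), ([169.8, 351.2], 0.61), ([312.2, 449.8], 0.55), ([170.8, 250.8], 0.16)]
bottle_blue [([374.9, 357.0], 0.97), ([329.4, 248.2], 0.91), ([269.5, 430.7], 0.86)]
well_floor [([212.3, 305.0], 0.76)]
bottle_yellow []
bottle_red [([173.4, 250.0], 0.63), ([273.1, 347.3], 0.59)]
carton [([294.2, 402.7], 0.6)]
mug [([214
[... 280 characters left out ...]
0.0169, -0.0933], [-0.0151, 0.1797, 0.9836, 1.2778], [0.0, 0.0, 0.0, 1.0]]
sleeve_mouth [([263.6, 200.9], 0.73), ([331.6, 343.8], 0.33)]
hinge_axis [([158.5, 220.2], 0.71)]
tank_face [([221.9, 261.0], 0.7), ([271.1, 299.8], 0.38)]
pin [([284.8, 196.7], 0.75), ([322.4, 162.7], 0.63), ([342.4, 400.5], 0.62)]
bottle_blue [([169.7, 299.1], 0.83), ([335.4, 261.3], 0.79), ([222.7, 220.9], 0.65)]
well_floor [([272.0, 376.6], 0.84)]
bottle_yellow [([292.3, 418.0], 0.92), ([221.8, 260.3], 0.43), ([160.0, 223.6], 0.42)]
bottle_red [([253.0, 452.8], 0.59)]
carton [([295.1, 251.2], 0.6)]
mug [([331.0, 341.6], 0.86)]
tape [([272.6, 297.7], 0.71), ([251.9, 449.5], 0.3)]
screwdriver [([218.5, 355.6], 0.7)]
```

View pics/scene0.png

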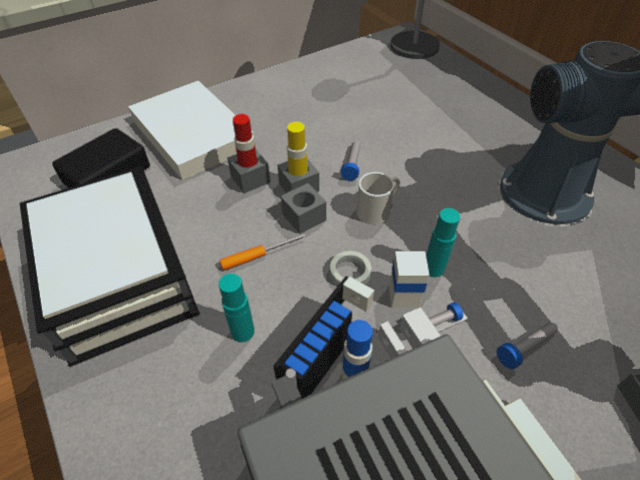

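View pics/top0.png

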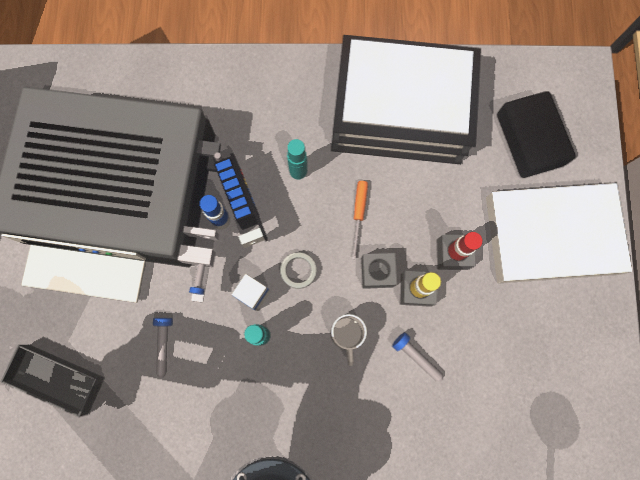

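The scene picture shows the blue bottle around (357,350) beside the open tank unit, and the pin head at (455,312) on the fork tongue. In the top view the empty holder is around (380,268), the bottle cap is at (210,205) and the pin head at (197,290). Turquoise bottles and loose look-alike pins lie elsewhere.

```bash
cat > h.py <<'E'
from plant import bot
import cv2,numpy as np
from scipy.spatial.transform import Rotation as R
F=np.diag([1.,-1,-1])
def q2R(q): return R.from_quat([q[1],q[2],q[3],q[0]]).as_matrix()
def campose(s,o=None):
    if "pose" in s: return np.array(s["pose"])
    T=np.eye(4);T[:3,:3]=q2R(o["orientation"]);T[:3,3]=o["eef_pos"];return T@np.array(s["hand_eye"])
def K(s): return np.array([[s["fx"],0,s["cx"]],[0,s["fy"],s["cy"]],[0,0,1.]])
def ray(s,P,rc):
    u=cv2.undistortPoints(np.array([[[rc[1],rc[0]]]],float),K(s),np.array(s["D"]))[0,0]
    return P[:3,3],P[:3,:3]@np.array([u[0],-u[1],-1.])
def atz(s,P,rc,z):
    c,d=ray(s,P,rc);return c+d*(z-c[2])/d[2]
def proj(s,P,X):
    X=np.atleast_2d(X);C=(X-P[:3,3])@P[:3,:3]@F
    p=cv2.projectPoints(C,np.zeros(3),np.zeros(3),K(s),np.array(s["D"]))[0][:,0];return p[:,::-1]
def tri(rs):
    A=np.zeros((3,3));b=np.zeros(3)
    for c,d in rs:
        d=d/np.linalg.norm(d);M=np.eye(3)-np.outer(d,d);A+=M;b+=M@c
    return np.linalg.solve(A,b)
E
python3 - <<'E'
from h import *
sn={c:bot.snapshot(c) for c in("scene","top")}
Z=dict(sleeve_mouth=.1,hinge_axis=.1,tank_face=.085,pin=.1,bottle_blue=0,well_floor=.012,carton=0,tape=0,mug=0,screwdriver=0,bottle_yellow=.012,bottle_red=.012)
for n,z in Z.items():
  for c,s in sn.items():
    print(n,c,[(np.round(d["centre"]).tolist(),np.round(atz(s,campose(s),d["centre"],z)[:2],3).tolist(),round(d["conf"],2)) for d in bot.landmark_of(n,c)][:5])
E
```

```text
sleeve_mouth scene [([323.0, 423.0], [0.527, 0.154], 0.76)]
sleeve_mouth top [([261.0, 199.0], [0.535, 0.161], 0.77)]
hinge_axis scene [([383.0, 291.0], [0.765, 0.125], 0.78), ([273.0, 351.0], [0.571, 0.006], 0.18)]
hinge_axis top [([160.0, 219.0], [0.769, 0.126], 0.78)]
tank_face scene [([299.0, 334.0], [0.621, 0.026], 0.82)]
tank_face top [([221.0, 262.0], [0.63, 0.027], 0.59)]
pin scene [([170.0, 350.0], [0.413, -0.222], 0.83), ([352.0, 513.0], [0.443, 0.271], 0.75), ([313.0, 449.0], [0.479, 0.162], 0.6)]
pin top [([325.0, 160.0], [0.394, 0.239], 0.73), ([345.0, 400.0], [0.359, -0.275], 0.73), ([287.0, 194.0], [0.479, 0.17], 0.67)]
bottle_blue scene [([270.0, 434.0], [0.377, 0.036], 0.88), ([330.0, 243.0], [0.77, -0.053], 0.78), ([376.0, 355.0], [0.647, 0.136], 0.6)]
bottle_blue top [([169.0, 299.0], [0.781, -0.051], 0.81), ([336.0, 262.0], [0.377, 0.03], 0.77), ([220.0, 221.0], [0.65, 0.134], 0.56)]
well_floor scene [([215.0, 305.0], [0.526, -0.231], 0.67)]
well_floor top [([273.0, 379.0], [0.525, -0.242], 0.63), ([296.0, 251.0], [0.468, 0.056], 0.4)]
carton scene [([296.0, 401.0], [0.473, 0.048], 0.82)]
carton top [([294.0, 252.0], [0.473, 0.055], 0.88)]
tape scene [([273.0, 349.0], [0.529, -0.053], 0.62)]
tape top [([272.0, 297.0], [0.526, -0.051], 0.66), ([331.0, 346.0], [0.389, -0.165], 0.23)]
mug scene [([296.0, 401.0], [0.473, 0.048], 0.25)]
mug top [([333.0, 346.0], [0.385, -0.166], 0.75)]
screwdriver scene [([251.0, 264.0], [0.649, -0.198], 0.88)]
screwdriver top [([221.0, 359.0], [0.651, -0.198], 0.78), ([274.0, 299.0], [0.522, -0.056], 0.74)]
bottle_yellow scene [([186.0, 298.0], [0.491, -0.32], 0.71)]
bottle_yellow top [([288.0, 418.0], [0.489, -0.332], 0.73)]
bottle_red scene [([172.0, 250.0], [0.562, -0.426], 0.96), ([313.0, 451.0], [0.424, 0.135], 0.4)]
bottle_red top [([250.0, 451.0], [0.58, -0.414], 0.68), ([274.0, 376.0], [0.521, -0.236], 0.56)]
```

```bash
cat >> h.py <<'E'
def rows(xyz,yaw_deg,claw,n=None,v=4.1):
    o=bot.get_obs();p=np.array(o["eef_pos"]);Rc=q2R(o["orientation"])
    y=np.array([np.cos(np.radians(yaw_deg)),np.sin(np.radians(yaw_deg)),0]);z=np.array([0,0,-1.]);Rt=np.c_[np.cross(y,z),y,z]
    rv=R.from_matrix(Rc.T@Rt).as_rotvec();dp=(np.array(xyz)-p)*100
    n=n or int(np.ceil(max(np.linalg.norm(dp)/v,np.linalg.norm(rv)/.122)))
    out=[]
    for i in range(n):
        out.append(np.r_[np.round(rv/n,3),np.round(Rc.T@dp/n,2),claw].tolist());Rc=Rc@R.from_rotvec(rv/n).as_matrix()
    for i in range(0,n,5): print([out[i:i+5]])
E
python3 - <<'E'
from h import *
rows([.6485,.135,.42],-7.8,1,n=18)
E
```

```text
[[[-0.0, 0.0, 0.082, -3.33, -1.91, -0.08, 1.0], [-0.0, 0.0, 0.082, -3.48, -1.63, -0.08, 1.0], [-0.0, 0.0, 0.082, -3.6, -1.34, -0.08, 1.0], [-0.0, 0.0, 0.082, -3.7, -1.04, -0.08, 1.0], [-0.0, 0.0, 0.082, -3.77, -0.74, -0.08, 1.0]]]
[[[-0.0, 0.0, 0.082, -3.82, -0.42, -0.08, 1.0], [-0.0, 0.0, 0.082, -3.84, -0.11, -0.08, 1.0], [-0.0, 0.0, 0.082, -3.83, 0.2, -0.08, 1.0], [-0.0, 0.0, 0.082, -3.8, 0.52, -0.08, 1.0], [-0.0, 0.0, 0.082, -3.75, 0.82, -0.08, 1.0]]]
[[[-0.0, 0.0, 0.082, -3.67, 1.13, -0.08, 1.0], [-0.0, 0.0, 0.082, -3.56, 1.42, -0.08, 1.0], [-0.0, 0.0, 0.082, -3.44, 1.71, -0.08, 1.0], [-0.0, 0.0, 0.082, -3.29, 1.99, -0.08, 1.0], [-0.0, 0.0, 0.082, -3.11, 2.25, -0.08, 1.0]]]
[[[-0.0, 0.0, 0.082, -2.92, 2.5, -0.08, 1.0], [-0.0, 0.0, 0.082, -2.7, 2.73, -0.08, 1.0], [-0.0, 0.0, 0.082, -2.47, 2.94, -0.08, 1.0]]]
```

Emit:
drive_tool(plan=[[[0, 0, 0.082, -3.3, -1.9, -0.1, 1], [0, 0, 0.082, -3.5, -1.6, -0.1, 1], [0, 0, 0.082, -3.6, -1.3, -0.1, 1], [0, 0, 0.082, -3.7, -1.0, -0.1, 1], [0, 0, 0.082, -3.8, -0.7, -0.1, 1]]])

```text
time_s: 3.02
eef_pos: [0.2864, 0.4765, 0.4099]
orientation: [0.0, 0.318, 0.948, 0.0]
contact_force: [1.4, -0.0, 0.5]
grip_width: 1.002
grip_force: 0.0
```

Emit:
drive_tool(plan=[[[0, 0, 0.082, -3.8, -0.4, -0.1, 1], [0, 0, 0.082, -3.8, -0.1, -0.1, 1], [0, 0, 0.082, -3.8, 0.2, -0.1, 1], [0, 0, 0.082, -3.8, 0.5, -0.1, 1], [0, 0, 0.082, -3.8, 0.8, -0.1, 1]]])

```text
time_s: 3.43
eef_pos: [0.426, 0.345, 0.415]
orientation: [0.0, 0.505, 0.863, 0.0]
contact_force: [-0.1, 0.4, 0.1]
grip_width: 0.998
grip_force: 0.0
```

Emit:
drive_tool(plan=[[[0, 0, 0.082, -3.7, 1.1, -0.1, 1], [0, 0, 0.082, -3.6, 1.4, -0.1, 1], [0, 0, 0.082, -3.4, 1.7, -0.1, 1], [0, 0, 0.082, -3.3, 2.0, -0.1, 1], [0, 0, 0.082, -3.1, 2.3, -0.1, 1]]])

```text
time_s: 3.85
eef_pos: [0.5659, 0.2127, 0.4199]
orientation: [-0.0, 0.67, 0.742, 0.0]
contact_force: [1.1, 1.0, 0.4]
grip_width: 0.996
grip_force: 0.0
```

Emit:
drive_tool(plan=[[[0, 0, 0.082, -2.9, 2.5, -0.1, 1], [0, 0, 0.082, -2.7, 2.7, -0.1, 1], [0, 0, 0.082, -2.5, 2.9, -0.1, 1], [0, 0, 0, 0, 0, 0, 1], [0, 0, 0, 0, 0, 0, 1]]])

```text
time_s: 4.27
eef_pos: [0.6493, 0.1331, 0.4223]
orientation: [0.0, 0.756, 0.655, 0.0]
contact_force: [-0.5, -0.5, -0.4]
grip_width: 1.001
grip_force: 0.0
```

```bash
python3 - <<'E'
from h import *
o=bot.get_obs();s=bot.snapshot("wrist");P=campose(s,o)
cv2.imwrite("pics/w1.png",s["img"][:,:,::-1]);print(np.round(s["hand_eye"],3).tolist(),s["D"])
for n,z in dict(sleeve_mouth=.1,hinge_axis=.1,tank_face=.085,pin=.1,bottle_blue=0).items():
    print(n,[(np.round(d["centre"]).tolist(),np.round(atz(s,P,d["centre"],z)[:2],4).tolist(),round(d["conf"],2)) for d in bot.landmark_of(n,"wrist")][:3])
E
```

```text
[[-0.0, 0.969, 0.248, 0.067], [1.0, 0.0, 0.0, 0.0], [0.0, 0.248, -0.969, 0.02], [0.0, 0.0, 0.0, 1.0]] [-0.05038233  0.          0.          0.          0.        ]
sleeve_mouth [([227.0, 170.0], [0.5288, 0.1552], 0.86)]
hinge_axis [([224.0, 460.0], [0.7668, 0.1233], 0.85)]
tank_face [([345.0, 307.0], [0.6229, 0.0243], 0.56)]
pin [([134.0, 50.0], [0.449, 0.2431], 0.82), ([227.0, 106.0], [0.4742, 0.1631], 0.62)]
bottle_blue [([213.0, 320.0], [0.6513, 0.1327], 0.82), ([349.0, 440.0], [0.7714, -0.0517], 0.49), ([307.0, 173.0], [0.4657, 0.0472], 0.48)]
```

View pics/w1.png

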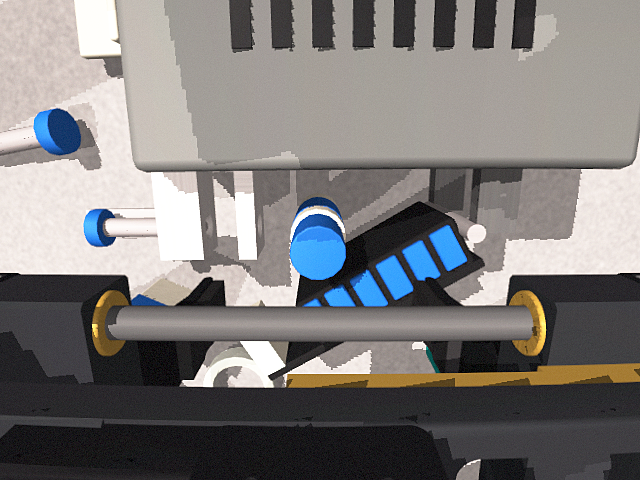

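The wrist view shows the blue cap at about (319,252) and the pin head at (97,227). The flank edge runs level at row 168, so the yaw is right.

```bash
python3 - <<'E'
from h import *
o=bot.get_obs();s=bot.snapshot("wrist");P=campose(s,o)
hsv=cv2.cvtColor(s["img"],cv2.COLOR_RGB2HSV);m=cv2.inRange(hsv,(100,120,90),(125,255,255));m[:,:285]=0;m[:,350:]=0;m[285:]=0
t=np.linspace(0,2*np.pi,40)
# fit cap silhouette: hull of cap cylinder projected vs mask
from scipy.optimize import minimize
# cap top z .165, cap bottom z .115 hull
def sil(x,y):
    pts=np.vstack([np.c_[x+.019*np.cos(t),y+.019*np.sin(t),np.full(40,z)] for z in(.165,.13)])
    h=cv2.convexHull(proj(s,P,pts)[:,::-1].astype(np.float32));return h
def cost(v):
    a=np.zeros(m.shape,np.uint8);cv2.fillPoly(a,[np.round(sil(*v)*16).astype(np.int32)],255,shift=4)
    return (a[225:]!=m[225:]).sum()/255 if False else np.sum((a[225:]>0)!=(m[225:]>0))
best=min((cost((x,y)),x,y) for x in np.arange(.640,.662,.0005) for y in np.arange(.122,.145,.0005));print(best)
print(atz(s,P,[253,319],.165))
E
```

```text
(np.int64(119), np.float64(0.648999999999999), np.float64(0.1345))
[0.64760914 0.13687635 0.165     ]
```

Emit:
drive_tool(plan=[[[0, 0, 0, 0, 0, 3, 1], [0, 0, 0, 0, 0, 3, 1], [0, 0, 0, 0, 0, 2.5, 1], [0, 0, 0, 0, 0, 2.5, 1], [0, 0, 0, 0, 0, 0, 1]]], grip_force=20)

```text
time_s: 5.03
eef_pos: [0.6455, 0.1359, 0.3075]
orientation: [-0.003, 0.754, 0.657, -0.004]
contact_force: [-1.1, -1.0, -1.0]
grip_width: 1.004
grip_force: 0.0
```

Emit:
drive_tool(plan=[[[0, 0, 0, 0, 0, 0, 0.6], [0, 0, 0, 0, 0, 0, 0.3], [0, 0, 0, 0, 0, 0, 0.3], [0, 0, 0, 0, 0, 0, 0.3], [0, 0, 0, 0, 0, 0, 0.3]]])

```text
time_s: 5.45
eef_pos: [0.6483, 0.1353, 0.3145]
orientation: [0.001, 0.754, 0.656, 0.001]
contact_force: [-1.1, 1.1, -0.5]
grip_width: 0.706
grip_force: 0.0
```

Emit:
drive_tool(plan=[[[0, 0, 0, 0, 0, 0, 0.3], [0, 0, 0, 0, 0, 0, 0.3], [0, 0, 0, 0, 0, 0, 0.3], [0, 0, 0, 0, 0, 0, 0.3], [0, 0, 0, 0, 0, 0, 0.3]]])

```text
time_s: 5.87
eef_pos: [0.6481, 0.1352, 0.3129]
orientation: [0.0, 0.754, 0.656, 0.0]
contact_force: [0.8, 1.0, 0.4]
grip_width: 0.428
grip_force: 20.0
```

```bash
python3 - <<'E'
from h import *
for i in range(4):
    o=bot.get_obs();print(o["time_s"],np.round(o["eef_pos"],4),np.round(o["orientation"],3),o["grip_width"],o["grip_force"]);bot.snapshot("top")
s=bot.snapshot("top");P=campose(s)
print([(np.round(atz(s,P,d["centre"],.012)[:2],4),round(d["conf"],2)) for d in bot.landmark_of("well_floor","top")])
s=bot.snapshot("scene");P=campose(s)
print([(np.round(atz(s,P,d["centre"],.012)[:2],4),round(d["conf"],2)) for d in bot.landmark_of("well_floor","scene")])
E
```

```text
5.8667 [0.6481 0.1352 0.3129] [0.    0.754 0.656 0.   ] 0.4282453804722228 19.988439695443958
5.9167 [0.6481 0.1352 0.3129] [0.    0.755 0.656 0.   ] 0.4323455128593522 19.988306500017643
5.9667 [0.6481 0.1352 0.3129] [0.    0.755 0.656 0.   ] 0.4301809954457716 19.98845506226644
6.0167 [0.6481 0.1352 0.3129] [0.    0.755 0.656 0.   ] 0.42941501528293624 19.988244893029332
[(array([ 0.5267, -0.2346]), 0.97)]
[]
```

Emit:
drive_tool(plan=[[[0, 0, 0, 0, 0, -1, 0.3], [0, 0, 0, 0, 0, -3, 0.3], [0, 0, 0, 0, 0, -4, 0.3], [0, 0, 0, 0, 0, -4, 0.3], [0, 0, 0, 0, 0, -2.5, 0.3]]])

```text
time_s: 6.68
eef_pos: [0.648, 0.1354, 0.4621]
orientation: [0.001, 0.754, 0.656, 0.002]
contact_force: [1.1, -0.2, -2.1]
grip_width: 0.428
grip_force: 20.0
```

Emit:
drive_tool(plan=[[[0, 0, 0, 0, 0, 0, 0.3], [0, 0, 0, 0, 0, 0, 0.3]]])

```text
time_s: 6.85
eef_pos: [0.6477, 0.1354, 0.4597]
orientation: [0.001, 0.754, 0.656, 0.001]
contact_force: [-0.5, -0.3, -2.8]
grip_width: 0.435
grip_force: 20.0
```

```bash
python3 - <<'E'
from h import *
o=bot.get_obs();print(np.round(o["eef_pos"],4),o["grip_width"],o["grip_force"],np.round(o["contact_force"],2))
rows([.5265,-.2355,.46],-7.7,.3,n=12)
E
```

```text
[0.6477 0.1354 0.4597] 0.4346532624112411 19.99025342054665 [-0.49 -0.31 -2.76]
[[[0.0, -0.0, -0.0, -3.2, -0.57, -0.01, 0.3], [0.0, -0.0, -0.0, -3.2, -0.57, -0.01, 0.3], [0.0, -0.0, -0.0, -3.2, -0.58, -0.01, 0.3], [0.0, -0.0, -0.0, -3.2, -0.58, -0.01, 0.3], [0.0, -0.0, -0.0, -3.2, -0.58, -0.01, 0.3]]]
[[[0.0, -0.0, -0.0, -3.2, -0.58, -0.0, 0.3], [0.0, -0.0, -0.0, -3.2, -0.58, -0.0, 0.3], [0.0, -0.0, -0.0, -3.2, -0.58, -0.0, 0.3], [0.0, -0.0, -0.0, -3.2, -0.58, -0.0, 0.3], [0.0, -0.0, -0.0, -3.2, -0.58, -0.0, 0.3]]]
[[[0.0, -0.0, -0.0, -3.2, -0.58, -0.0, 0.3], [0.0, -0.0, -0.0, -3.2, -0.59, -0.0, 0.3]]]
```

Emit:
drive_tool(plan=[[[0, 0, 0, -1.5, -0.6, 0, 0.3], [0, 0, 0, -3.3, -1.3, 0, 0.3], [0, 0, 0, -3.6, -1.4, 0, 0.3], [0, 0, 0, -3.6, -1.4, 0, 0.3], [0, 0, 0, -3.6, -1.4, 0, 0.3]]])

```text
time_s: 7.27
eef_pos: [0.5639, -0.0116, 0.4547]
orientation: [-0.003, 0.754, 0.657, -0.002]
contact_force: [0.5, -1.1, -1.9]
grip_width: 0.435
grip_force: 20.0
```

Emit:
drive_tool(plan=[[[0, 0, 0, -3.6, -1.4, 0, 0.3], [0, 0, 0, -3.6, -1.4, 0, 0.3], [0, 0, 0, -3.6, -1.4, 0, 0.3], [0, 0, 0, -3.6, -1.4, 0, 0.3], [0, 0, 0, -3.6, -1.0, 0, 0.3]]])

```text
time_s: 7.68
eef_pos: [0.4731, -0.1804, 0.4552]
orientation: [-0.004, 0.754, 0.656, -0.001]
contact_force: [0.9, 0.6, -2.1]
grip_width: 0.435
grip_force: 20.0
```

Emit:
drive_tool(plan=[[[0, 0, 0, -3.4, -0.8, 0, 0.3], [0, 0, 0, -1.0, -0.5, 0, 0.3], [0, 0, 0, 0, 0, 0, 0.3], [0, 0, 0, 0, 0, 0, 0.3]]])

```text
time_s: 8.02
eef_pos: [0.4559, -0.2216, 0.4559]
orientation: [-0.003, 0.755, 0.655, -0.0]
contact_force: [0.7, 0.3, -1.5]
grip_width: 0.429
grip_force: 20.0
```

```bash
python3 - <<'E'
from h import *
o=bot.get_obs();print(np.round(o["eef_pos"],4),np.round(o["orientation"],4),o["grip_width"],o["grip_force"],np.round(o["contact_force"],2))
s=bot.snapshot("wrist");P=campose(s,o);cv2.imwrite("pics/w2.png",s["img"][:,:,::-1])
print([(d["centre"],np.round(atz(s,P,d["centre"],.012)[:2],4),round(d["conf"],2)) for d in bot.landmark_of("well_floor","wrist")])
print([(d["centre"],np.round(atz(s,P,d["centre"],o["eef_pos"][2]-.3129)[:2],4),round(d["conf"],2)) for d in bot.landmark_of("bottle_blue","wrist")])
for c in("top","scene"):
    s=bot.snapshot(c);P=campose(s)
    print([(np.round(atz(s,P,d["centre"],.012)[:2],4),round(d["conf"],2)) for d in bot.landmark_of("well_floor",c)])
    print([(d["centre"],np.round(atz(s,P,d["centre"],o["eef_pos"][2]-.3129)[:2],4),round(d["conf"],2)) for d in bot.landmark_of("bottle_blue",c)])
E
```

```text
[ 0.4559 -0.2216  0.4559] [-0.0025  0.7552  0.6555 -0.    ] 0.4289344346962393 19.991623309906572 [ 0.65  0.35 -1.47]
[([216.0, 384.5], array([ 0.5285, -0.2378]), 0.66)]
[([18.6, 585.5], array([ 0.6704, -0.0874]), 0.93), ([236.7, 317.0], array([ 0.4538, -0.2216]), 0.72)]
[(array([ 0.52  , -0.2452]), 0.49)]
[([170.6, 295.8], array([ 0.7292, -0.0496]), 0.74)]
[(array([ 0.5203, -0.2407]), 0.96)]
[([160.6, 334.6], array([ 0.4534, -0.2238]), 0.7), ([270.0, 433.2], array([0.4688, 0.1003]), 0.7), ([331.1, 242.2], array([0.7934, 0.0302]), 0.61), ([273.1, 348.6], array([0.593 , 0.0282]), 0.52)]
```

View pics/w2.png

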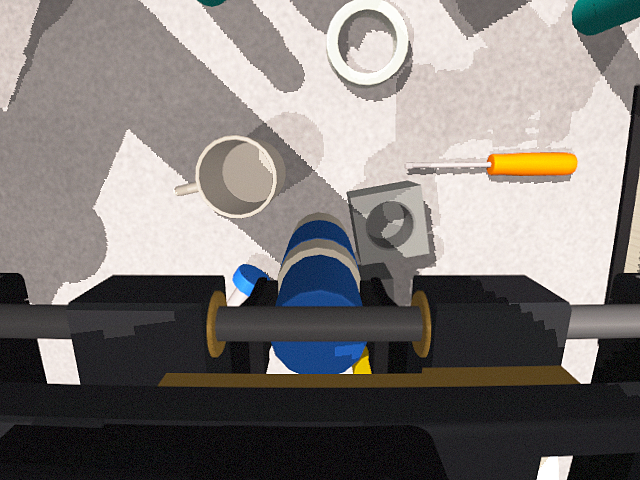

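The wrist view shows the bottle held upright between the pads and the empty well at about (390,224). I'll lower the bottle beside the holder to compare its bottom with the rim at nearly the same height.

Emit:
drive_tool(plan=[[[0, 0, 0, 0, 0, 2, 0.3], [0, 0, 0, 0, 0, 3, 0.3], [0, 0, 0, 0, 0, 1.5, 0.3], [0, 0, 0, 0, 0, 0, 0.3], [0, 0, 0, 0, 0, 0, 0.3]]])

```text
time_s: 8.88
eef_pos: [0.4567, -0.2215, 0.3924]
orientation: [-0.001, 0.754, 0.656, -0.0]
contact_force: [0.9, 0.1, -1.2]
grip_width: 0.425
grip_force: 20.0
```

```bash
cat > fit.py <<'E'
from h import *
t=np.linspace(0,2*np.pi,120,endpoint=False)
def circfit(s,P,x0,y0,z,r=.024,span=.008,sgn=1,sel=None):
    g=cv2.GaussianBlur(cv2.cvtColor(s["img"],cv2.COLOR_RGB2GRAY),(0,0),1).astype(np.float32)
    def ring(x,y,rr):
        p=proj(s,P,np.c_[x+rr*np.cos(t),y+rr*np.sin(t),np.full(len(t),z)]).astype(np.float32)
        return cv2.remap(g,p[:,1:2],p[:,:1],cv2.INTER_LINEAR)[:,0]
    def c(x,y):
        d=np.abs(ring(x,y,r+.0015)-ring(x,y,r-.0015));d=np.clip(d,0,40)
        return d[sel].mean() if sel is not None else d.mean()
    return max((c(x,y),x,y) for x in x0+np.arange(-span,span,.0005) for y in y0+np.arange(-span,span,.0005))
E
python3 - <<'E'
from fit import *
o=bot.get_obs();print(np.round(o["eef_pos"],4),np.round(o["orientation"],4))
zb=o["eef_pos"][2]-.3129
for c in("wrist","top","scene"):
    o=bot.get_obs();s=bot.snapshot(c);P=campose(s,o);cv2.imwrite(f"pics/{c}3.png",s["img"][:,:,::-1])
    print(c,"rim",np.round(circfit(s,P,.525,-.238,.06),4),"block",[(np.round(d["centre"]),np.round(atz(s,P,d["centre"],.012)[:2],4),round(d["conf"],2)) for d in bot.landmark_of("well_floor",c)])
    print([(np.round(d["centre"]),np.round(atz(s,P,d["centre"],zb)[:2],4),round(d["conf"],2)) for d in bot.landmark_of("bottle_blue",c)])
E
```

```text
[ 0.4567 -0.2215  0.3924] [-8.000e-04  7.544e-01  6.564e-01 -1.000e-04]
wrist rim [34.3437  0.525  -0.2385] block [(array([229., 395.]), array([ 0.53  , -0.2403]), 0.87)]
[(array([241., 318.]), array([ 0.4558, -0.2264]), 0.92)]
top rim [ 6.0758  0.517  -0.2385] block [(array([273., 377.]), array([ 0.5249, -0.2376]), 0.49)]
[(array([170., 295.]), array([ 0.7504, -0.0456]), 0.97), (array([334., 259.]), array([0.379, 0.027]), 0.71)]
scene rim [16.2446  0.525  -0.2355] block [(array([214., 304.]), array([ 0.5262, -0.2346]), 0.76)]
[(array([182., 333.]), array([ 0.4534, -0.229 ]), 0.9), (array([268., 432.]), array([0.4268, 0.0674]), 0.72), (array([331., 245.]), array([ 0.7807, -0.0038]), 0.6)]
```

View pics/wrist3.png

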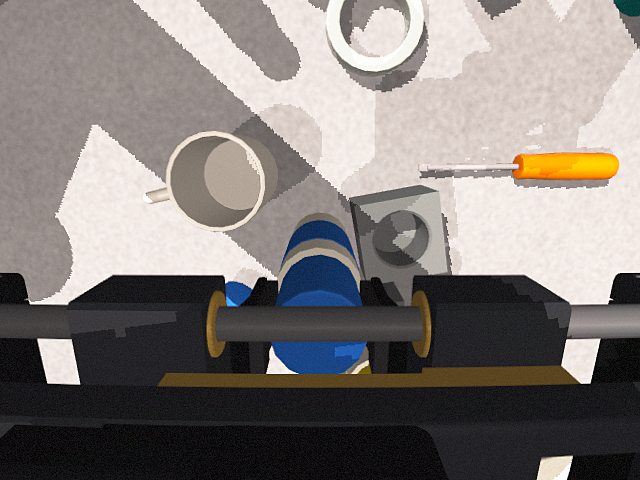

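```bash
python3 - <<'E'
from fit import *
o=bot.get_obs();s=bot.snapshot("wrist");P=campose(s,o);T=np.array(o["eef_pos"]);zb=T[2]-.3129
v=np.array([.134,.991,0]);u=np.array([.991,-.134,0])
B=T.copy();B[2]=zb
print("pred edge",proj(s,P,B+.022*v),proj(s,P,B+[0,0,.165]))
sel=(np.cos(t)*v[0]+np.sin(t)*v[1])>.35
for z,r in((zb,.022),):
    print(np.round(circfit(s,P,T[0],T[1],z,r,.008,sel=sel),4),T[:2])
print(np.round(circfit(s,P,.525,-.238,.06),4),circfit(s,P,.525,-.238,.06,.0238))
E
```

```text
pred edge [[207.52973187 317.55432288]] [[332.51722167 317.17239043]]
[35.4334  0.4562 -0.2297] [ 0.45668325 -0.22172023]
[34.3138  0.525  -0.2385] (np.float32(33.61989), np.float64(0.525), np.float64(-0.238))
```

```bash
python3 - <<'E'
from fit import *
from scipy.optimize import least_squares
o=bot.get_obs();s=bot.snapshot("wrist");P=campose(s,o);T=np.array(o["eef_pos"]);zb=T[2]-.3129
im=s["img"]
print("col320 rows 203-222",[im[r,320].tolist() for r in range(203,222)])
# joint scan of bottom rim: wider range, far half only, print profile along v
v=np.array([.134,.991]);u=np.array([.991,-.134])
hsv=cv2.cvtColor(im,cv2.COLOR_RGB2HSV);m=cv2.inRange(hsv,(100,100,40),(125,255,255))
for r in range(222,262,6):
    c=np.where(m[r,270:370])[0]+270
    print(r,c.min() if len(c) else None,c.max() if len(c) else None)
tt=np.linspace(0,2*np.pi,60)
for dv in(0,-.002,-.004):
    B=T[:2]+dv*v
    pts=np.vstack([np.c_[B[0]+.022*np.cos(tt),B[1]+.022*np.sin(tt),np.full(60,z)] for z in(zb,zb+.115)])
    h=cv2.convexHull(proj(s,P,pts)[:,::-1].astype(np.float32));a=np.zeros((480,640),np.uint8);cv2.fillPoly(a,[np.round(h).astype(np.int32)],1)
    print(dv,"toprow",np.where(a.any(1))[0].min(),[(r,np.where(a[r])[0][[0,-1]].tolist()) for r in range(222,262,6)])
E
```

```text
col320 rows 203-222 [[155, 147, 144], [159, 148, 144], [158, 144, 149], [156, 147, 143], [153, 146, 139], [152, 141, 137], [153, 144, 141], [159, 151, 147], [162, 151, 147], [146, 139, 133], [105, 96, 87], [109, 104, 92], [109, 104, 91], [114, 106, 94], [119, 109, 99], [115, 105, 93], [115, 106, 94], [60, 71, 93], [12, 38, 86]]
222 308 330
228 298 340
234 293 345
240 290 348
246 288 350
252 285 352
258 283 354
0 toprow 208 [(222, [293, 342]), (228, [291, 345]), (234, [289, 347]), (240, [287, 349]), (246, [285, 351]), (252, [283, 353]), (258, [281, 355])]
-0.002 toprow 210 [(222, [295, 340]), (228, [292, 344]), (234, [290, 346]), (240, [288, 348]), (246, [286, 350]), (252, [284, 352]), (258, [282, 354])]
-0.004 toprow 213 [(222, [297, 338]), (228, [293, 343]), (234, [291, 345]), (240, [289, 347]), (246, [287, 349]), (252, [285, 351]), (258, [283, 353])]
```

Emit:
drive_tool(plan=[[[0, 0, 0, -0.1, 1.5, 0, 0.3], [0, 0, 0, -0.1, 2, 0, 0.3], [0, 0, 0, -0.1, 2, 0, 0.3], [0, 0, 0, -0.1, 1.45, 0, 0.3], [0, 0, 0, 0, 0, 0, 0.3]]])

```text
time_s: 9.85
eef_pos: [0.5274, -0.2362, 0.393]
orientation: [0.002, 0.754, 0.657, 0.001]
contact_force: [-0.1, -0.2, -1.6]
grip_width: 0.43
grip_force: 20.0
```

Emit:
drive_tool(plan=[[[0, 0, 0, 0, 0, 0, 0.3], [0, 0, 0, 0, 0, 0, 0.3], [0, 0, 0, 0, 0, 0, 0.3]]])

```text
time_s: 10.1
eef_pos: [0.524, -0.2349, 0.3925]
orientation: [-0.001, 0.755, 0.656, -0.0]
contact_force: [-0.5, -0.0, -2.2]
grip_width: 0.431
grip_force: 20.0
```

```bash
python3 - <<'E'
from fit import *
o=bot.get_obs();print(np.round(o["eef_pos"],4),np.round(o["orientation"],4),np.round(o["contact_force"],1))
im=np.hstack([bot.snapshot("scene")["img"][100:260,240:400],bot.snapshot("wrist")["img"][170:330,220:420]])
cv2.imwrite("pics/m4.png",cv2.resize(im,None,fx=2.2,fy=2.2)[:,:,::-1])
E
```

```text
[ 0.524  -0.2349  0.3925] [-9.000e-04  7.546e-01  6.562e-01 -3.000e-04] [-0.5 -0.  -2.2]
```

View pics/m4.png

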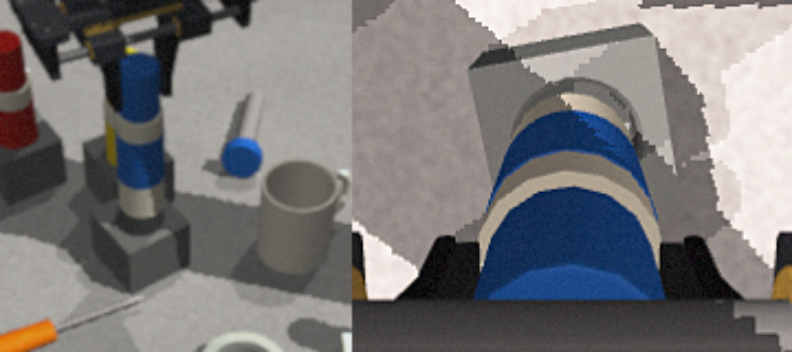

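The crop shows the bottle above the holder, its bottom centred within about 1 mm of the rim (573 against 575 in the crop). Lowering gently.

Emit:
drive_tool(plan=[[[0, 0, 0, 0, 0.05, 0.5, 0.3], [0, 0, 0, 0, 0, 0.8, 0.3], [0, 0, 0, 0, 0, 0.8, 0.3], [0, 0, 0, 0, 0, 0.6, 0.3], [0, 0, 0, 0, 0, 0.3, 0.3]]])

```text
time_s: 10.62
eef_pos: [0.5251, -0.2352, 0.3611]
orientation: [-0.001, 0.755, 0.656, -0.0]
contact_force: [-0.1, -0.3, -1.9]
grip_width: 0.427
grip_force: 20.0
```

Emit:
drive_tool(plan=[[[0, 0, 0, 0, 0, 0.6, 0.3], [0, 0, 0, 0, 0, 0.8, 0.3], [0, 0, 0, 0, 0, 0.8, 0.3], [0, 0, 0, 0, 0, 0.5, 0.3], [0, 0, 0, 0, 0, 0.3, 0.3]]])

```text
time_s: 11.03
eef_pos: [0.5253, -0.2353, 0.3316]
orientation: [-0.001, 0.754, 0.656, -0.0]
contact_force: [0.2, -0.0, -2.1]
grip_width: 0.43
grip_force: 20.0
```

Emit:
drive_tool(plan=[[[0, 0, 0, 0, 0, 0.2, 0.3], [0, 0, 0, 0, 0, 0.1, 0.3], [0, 0, 0, 0, 0, 0.1, 0.3], [0, 0, 0, 0, 0, 0.1, 0.3], [0, 0, 0, 0, 0, 0, 0.3]]])

```text
time_s: 11.45
eef_pos: [0.5254, -0.2353, 0.3279]
orientation: [0.0, 0.754, 0.656, 0.0]
contact_force: [-0.1, 1.3, -2.1]
grip_width: 0.43
grip_force: 20.0
```

Emit:
drive_tool(plan=[[[0, 0, 0, 0, 0, 0.1, 0.3], [0, 0, 0, 0, 0, 0.1, 0.3], [0, 0, 0, 0, 0, 0.05, 0.3], [0, 0, 0, 0, 0, 0, 0.3]]])

```text
time_s: 11.78
eef_pos: [0.5254, -0.2353, 0.3252]
orientation: [-0.0, 0.755, 0.656, -0.0]
contact_force: [-0.1, -0.3, -1.1]
grip_width: 0.43
grip_force: 20.0
```

Emit:
drive_tool(plan=[[[0, 0, 0, 0, 0, 0.05, 0.3], [0, 0, 0, 0, 0, 0.05, 0.3], [0, 0, 0, 0, 0, 0, 0.3]]])

```text
time_s: 12.03
eef_pos: [0.5255, -0.2355, 0.3249]
orientation: [0.0, 0.754, 0.656, -0.0]
contact_force: [-0.4, -0.2, 2.6]
grip_width: 0.431
grip_force: 20.0
```

Contact with the floor: force now +2.6 N, up from −2 N. Releasing.

Emit:
drive_tool(plan=[[[0, 0, 0, 0, 0, 0, 0.45], [0, 0, 0, 0, 0, 0, 0.55], [0, 0, 0, 0, 0, 0, 0.7], [0, 0, 0, 0, 0, 0, 0.9], [0, 0, 0, 0, 0, 0, 0.9]]])

```text
time_s: 12.45
eef_pos: [0.5254, -0.2353, 0.3241]
orientation: [-0.0, 0.755, 0.656, 0.0]
contact_force: [-1.0, -0.4, -0.0]
grip_width: 0.667
grip_force: 0.0
```

Emit:
drive_tool(plan=[[[0, 0, 0, 0, 0, 0, 0.9], [0, 0, 0, 0, 0, 0, 0.9], [0, 0, 0, 0, 0, -1, 0.9], [0, 0, 0, 0, 0, -3, 0.9], [0, 0, 0, 0, 0, -3, 0.9]]])

```text
time_s: 12.87
eef_pos: [0.525, -0.2351, 0.3943]
orientation: [-0.002, 0.755, 0.656, -0.0]
contact_force: [0.7, -0.1, 0.6]
grip_width: 0.891
grip_force: 0.0
```

Emit:
drive_tool(plan=[[[0, 0, 0, 0, 0, -3, 0.5], [0, 0, 0, 0, 0, -3, 0], [0, 0, 0, 0, 0, 0, 0], [0, 0, 0, 0, 0, 0, 0]]])

```text
time_s: 13.2
eef_pos: [0.5256, -0.2354, 0.4573]
orientation: [0.003, 0.754, 0.656, 0.001]
contact_force: [-0.1, -0.2, -0.3]
grip_width: 0.682
grip_force: 0.0
```

```bash
python3 - <<'E'
from fit import *
o=bot.get_obs();print(np.round(o["eef_pos"],4),np.round(o["orientation"],4))
for n,z in dict(sleeve_mouth=.1,hinge_axis=.1,tank_face=.085,pin=.1,bottle_blue=.012,carton=0).items():
  for c in("scene","top"):
    s=bot.snapshot(c);print(n,c,[(np.round(d["centre"]).tolist(),np.round(atz(s,campose(s),d["centre"],z)[:2],4).tolist(),round(d["conf"],2)) for d in bot.landmark_of(n,c)][:5])
    if n=="pin":cv2.imwrite(f"pics/{c}5.png",s["img"][:,:,::-1])
E
```

```text
[ 0.5256 -0.2354  0.4573] [2.900e-03 7.545e-01 6.563e-01 7.000e-04]
sleeve_mouth scene [([324.0, 425.0], [0.5267, 0.1569], 0.83)]
sleeve_mouth top [([262.0, 200.0], [0.5337, 0.1601], 0.82)]
hinge_axis scene [([383.0, 290.0], [0.765, 0.1245], 0.89)]
hinge_axis top [([158.0, 222.0], [0.7727, 0.1199], 0.55)]
tank_face scene [([299.0, 334.0], [0.6209, 0.028], 0.78), ([175.0, 250.0], [0.5977, -0.3404], 0.61), ([212.0, 306.0], [0.5515, -0.1782], 0.56)]
tank_face top [([220.0, 259.0], [0.6331, 0.0335], 0.6), ([294.0, 252.0], [0.4664, 0.0459], 0.23)]
pin scene [([167.0, 352.0], [0.4061, -0.2268], 0.87), ([313.0, 449.0], [0.4795, 0.1633], 0.84), ([352.0, 512.0], [0.4429, 0.2709], 0.69)]
pin top [([344.0, 404.0], [0.3615, -0.2828], 0.95), ([284.0, 194.0], [0.4833, 0.1705], 0.55)]
bottle_blue scene [([330.0, 244.0], [0.7722, -0.0447], 0.79), ([272.0, 433.0], [0.3889, 0.0448], 0.75), ([212.0, 308.0], [0.5141, -0.2349], 0.61)]
bottle_blue top [([170.0, 296.0], [0.7748, -0.0441], 0.97), ([335.0, 260.0], [0.3786, 0.033], 0.66)]
carton scene [([297.0, 402.0], [0.4729, 0.0513], 0.88)]
carton top [([296.0, 250.0], [0.4687, 0.0584], 0.91), ([161.0, 221.0], [0.7994, 0.1416], 0.47)]
```

View pics/scene5.png

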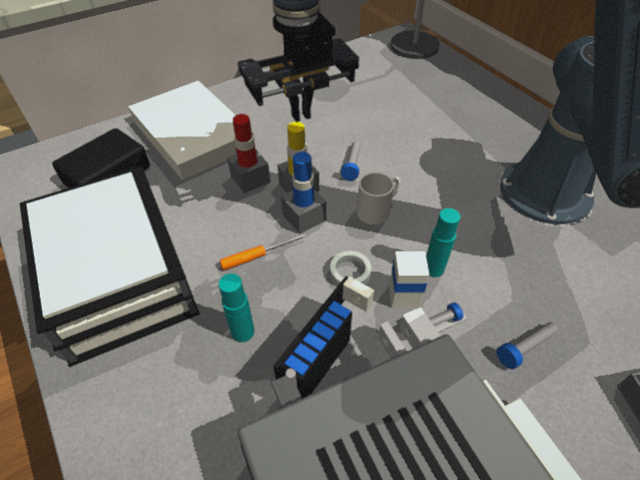

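The picture shows the blue bottle standing upright in the formerly empty holder (302,190), with the other objects unmoved and the tank still open. Now the tank.

```bash
python3 - <<'E'
from h import *
rows([.635,.002,.34],23,0,n=8)
o=bot.get_obs();print(o["grip_width"],np.round(o["eef_pos"],3))
E
```

```text
[[[0.0, 0.0, -0.068, 3.13, 0.95, 1.43, 0.0], [0.0, 0.0, -0.068, 3.06, 1.15, 1.43, 0.0], [0.0, 0.0, -0.068, 2.97, 1.36, 1.43, 0.0], [0.0, 0.0, -0.068, 2.87, 1.56, 1.43, 0.0], [0.0, 0.0, -0.068, 2.76, 1.75, 1.43, 0.0]]]
[[[0.0, 0.0, -0.068, 2.64, 1.93, 1.43, 0.0], [0.0, 0.0, -0.068, 2.5, 2.1, 1.43, 0.0], [0.0, 0.0, -0.068, 2.35, 2.27, 1.43, 0.0]]]
0.007388271342768226 [ 0.525 -0.235  0.454]
```

Emit:
drive_tool(plan=[[[0, 0, -0.068, 3.1, 0.95, 1.4, 0], [0, 0, -0.068, 3.1, 1.15, 1.4, 0], [0, 0, -0.068, 3.0, 1.35, 1.4, 0], [0, 0, -0.068, 2.9, 1.55, 1.4, 0], [0, 0, -0.068, 2.8, 1.75, 1.4, 0]]])

```text
time_s: 14.82
eef_pos: [0.594, -0.0847, 0.3838]
orientation: [0.0, 0.632, 0.775, 0.0]
contact_force: [0.8, 0.5, -0.3]
grip_width: 0.005
grip_force: 0.0
```

Emit:
drive_tool(plan=[[[0, 0, -0.068, 2.6, 1.95, 1.4, 0], [0, 0, -0.068, 2.5, 2.1, 1.4, 0], [0, 0, -0.068, 2.35, 2.25, 1.4, 0], [0, 0, 0, 0, 0, 0, 0], [0, 0, 0, 0, 0, 0, 0]]])

```text
time_s: 15.23
eef_pos: [0.6347, 0.0046, 0.341]
orientation: [-0.001, 0.549, 0.836, -0.001]
contact_force: [-0.2, -0.5, 1.1]
grip_width: 0.007
grip_force: 0.0
```

```bash
python3 - <<'E'
from h import *
o=bot.get_obs();s=bot.snapshot("wrist");P=campose(s,o);print(np.round(o["eef_pos"],4))
for n,z in dict(sleeve_mouth=.1,hinge_axis=.1,tank_face=.085,pin=.1).items():
    print(n,[(np.round(d["centre"]).tolist(),np.round(atz(s,P,d["centre"],z)[:2],4).tolist(),round(d["conf"],2)) for d in bot.landmark_of(n,"wrist")][:3])
rows([.635,.002,.262],23,0,n=5)
E
```

```text
[0.6347 0.0046 0.341 ]
sleeve_mouth []
hinge_axis [([167.0, 600.0], [0.7648, 0.1246], 0.79)]
tank_face [([217.0, 317.0], [0.623, 0.0267], 0.95)]
pin []
[[[0.0, 0.0, 0.0, 0.01, 0.01, 1.62, 0.0], [0.0, 0.0, 0.0, 0.01, 0.01, 1.62, 0.0], [0.0, 0.0, 0.0, 0.01, 0.01, 1.62, 0.0], [0.0, 0.0, 0.0, 0.01, 0.01, 1.62, 0.0], [0.0, 0.0, 0.0, 0.01, 0.01, 1.62, 0.0]]]
```

Emit:
drive_tool(plan=[[[0, 0, 0, -0.1, 0, 1.6, 0], [0, 0, 0, 0, 0, 2.0, 0], [0, 0, 0, 0, 0, 2.0, 0], [0, 0, 0, 0, 0, 1.6, 0], [0, 0, 0, 0, 0, 0.7, 0]]])

```text
time_s: 15.9
eef_pos: [0.6341, 0.0006, 0.2617]
orientation: [-0.001, 0.551, 0.834, -0.001]
contact_force: [-0.1, -0.1, 0.1]
grip_width: 0.002
grip_force: 0.0
```

```bash
python3 - <<'E'
from h import *
o=bot.get_obs();p=np.array(o["eef_pos"]);print(np.round(p,4))
# arc waypoints: tool centre 0.0445+ off hinge line
H=np.array([.7665,.1245]);Rc=q2R(o["orientation"]);print("yaw",np.degrees(np.arctan2(Rc[1,1],Rc[0,1])))
ths=np.radians(np.linspace(23,-7.8,13));cur=p[:2];R0=Rc
for i,th in enumerate(ths):
    ux=np.array([np.cos(th),np.sin(th)]);uy=np.array([-ux[1],ux[0]]);W=H-.17*ux-.045*uy
    d=np.r_[W-cur,0]*100;l=R0.T@d
    y=np.r_[ux,0];z=np.array([0,0,-1.]);R0n=np.c_[np.cross(y,z),y,z]
    print(i,np.round(np.r_[R.from_matrix(R0.T@R0n).as_rotvec()[2],l[:2]],3),np.round(W,4));cur=W;R0=R0n
E
```

```text
[6.341e-01 6.000e-04 2.617e-01]
yaw 23.08212951949409
0 [1.000e-03 1.731e+00 2.800e-02] [0.6276 0.0167]
1 [ 0.045  0.766 -0.184] [0.6229 0.023 ]
2 [ 0.045  0.766 -0.184] [0.6185 0.0295]
3 [ 0.045  0.766 -0.184] [0.6144 0.0362]
4 [ 0.045  0.766 -0.184] [0.6106 0.0431]
5 [ 0.045  0.766 -0.184] [0.6071 0.0502]
6 [ 0.045  0.766 -0.184] [0.6039 0.0574]
7 [ 0.045  0.766 -0.184] [0.6011 0.0648]
8 [ 0.045  0.766 -0.184] [0.5986 0.0722]
9 [ 0.045  0.766 -0.184] [0.5964 0.0798]
10 [ 0.045  0.766 -0.184] [0.5946 0.0875]
11 [ 0.045  0.766 -0.184] [0.5931 0.0952]
12 [ 0.045  0.766 -0.184] [0.592 0.103]
```

Emit:
drive_tool(plan=[[[0, 0, 0, 0.8, 0, 0, 0], [0, 0, 0, 0.9, 0, 0, 0], [0, 0, 0.045, 0.77, -0.18, 0, 0], [0, 0, 0.045, 0.77, -0.18, 0, 0], [0, 0, 0.045, 0.77, -0.18, 0, 0]]])

```text
time_s: 16.32
eef_pos: [0.615, 0.0375, 0.2648]
orientation: [0.001, 0.606, 0.795, 0.0]
contact_force: [1.0, -1.7, -1.9]
grip_width: 0.006
grip_force: 1.1
```

Emit:
drive_tool(plan=[[[0, 0, 0.045, 0.77, -0.18, 0, 0], [0, 0, 0.045, 0.77, -0.18, 0, 0], [0, 0, 0.045, 0.77, -0.18, 0, 0], [0, 0, 0.045, 0.77, -0.18, 0, 0], [0, 0, 0.045, 0.77, -0.18, 0, 0]]])

```text
time_s: 16.73
eef_pos: [0.5991, 0.0739, 0.2649]
orientation: [0.001, 0.692, 0.722, 0.0]
contact_force: [-0.0, -1.9, -2.0]
grip_width: 0.009
grip_force: 1.1
```

Emit:
drive_tool(plan=[[[0, 0, 0.045, 0.77, -0.18, 0, 0], [0, 0, 0.045, 0.7, -0.18, 0, 0], [0, 0, 0.03, 0.3, -0.05, 0, 0], [0, 0, 0, 0, 0, 0, 0]]])

```text
time_s: 17.07
eef_pos: [0.5947, 0.0923, 0.2648]
orientation: [0.001, 0.733, 0.68, 0.001]
contact_force: [-0.0, 0.0, 0.3]
grip_width: 0.006
grip_force: 0.0
```

```bash
python3 - <<'E'
from h import *
o=bot.get_obs();Rc=q2R(o["orientation"]);print(np.round(o["eef_pos"],4),"yaw",np.degrees(np.arctan2(Rc[1,1],Rc[0,1])),np.round(o["contact_force"],1))
for n,z in dict(tank_face=.085,pin=.1,sleeve_mouth=.1).items():
  for c in("scene","top"):
    s=bot.snapshot(c);print(n,c,[(np.round(d["centre"]).tolist(),np.round(atz(s,campose(s),d["centre"],z)[:2],4).tolist(),round(d["conf"],2)) for d in bot.landmark_of(n,c)][:3])
E
```

```text
[0.5947 0.0923 0.2648] yaw -4.25392167114102 [-0.   0.   0.3]
tank_face scene [([324.0, 372.0], [0.5948, 0.1042], 0.56)]
tank_face top [([251.0, 452.0], [0.5638, -0.3963], 0.19)]
pin scene [([351.0, 513.0], [0.4408, 0.2702], 0.81), ([314.0, 450.0], [0.4783, 0.1662], 0.72)]
pin top [([343.0, 403.0], [0.3626, -0.2807], 0.74)]
sleeve_mouth scene [([323.0, 425.0], [0.5263, 0.1561], 0.93)]
sleeve_mouth top []
```

Emit:
drive_tool(plan=[[[0, 0, 0.03, 0.4, -0.1, 0, 0], [0, 0, 0.03, 0.3, -0.05, 0, 0], [0, 0, 0, 0.2, 0, 0, 0], [0, 0, 0, 0, 0, 0, 0]]])

```text
time_s: 18.0
eef_pos: [0.5942, 0.1003, 0.2631]
orientation: [-0.0, 0.753, 0.658, -0.0]
contact_force: [0.2, -0.5, 0.5]
grip_width: 0.003
grip_force: 0.1
```

Emit:
drive_tool(plan=[[[0, 0, 0, 0.1, 0, 0, 0], [0, 0, 0, 0.1, 0, 0, 0], [0, 0, 0, 0, 0, 0, 0]]])

```text
time_s: 18.25
eef_pos: [0.5945, 0.1016, 0.2631]
orientation: [0.0, 0.753, 0.658, -0.001]
contact_force: [-2.2, -4.3, 0.7]
grip_width: 0.009
grip_force: 2.0
```

Emit:
drive_tool(plan=[[[0, 0, 0, 0.1, 0, 0, 0], [0, 0, 0, 0.1, 0, 0, 0], [0, 0, 0, 0, 0, 0, 0]]])

```text
time_s: 18.5
eef_pos: [0.5947, 0.1022, 0.2631]
orientation: [0.001, 0.753, 0.658, -0.002]
contact_force: [-2.1, -10.3, 0.6]
grip_width: 0.011
grip_force: 5.2
```

Emit:
drive_tool(plan=[[[0, 0, 0, 0.15, 0, 0, 0], [0, 0, 0, 0.1, 0, 0, 0], [0, 0, 0, 0, 0, 0, 0], [0, 0, 0, 0, 0, 0, 0]]])

```text
time_s: 18.83
eef_pos: [0.5949, 0.1028, 0.2632]
orientation: [0.002, 0.752, 0.659, -0.004]
contact_force: [-3.7, -16.9, 1.3]
grip_width: 0.003
grip_force: 8.8
```

Emit:
drive_tool(plan=[[[0, 0, 0, -0.5, 0, 0, 0], [0, 0, 0, -1, 0, 0, 0], [0, 0, 0, -2, 0, 0, 0], [0, 0, 0, -0.5, 0, -3, 0], [0, 0, 0, 0, 0, -4, 0]]])

```text
time_s: 19.25
eef_pos: [0.5888, 0.0656, 0.3305]
orientation: [-0.003, 0.754, 0.657, -0.003]
contact_force: [-0.6, 0.5, 0.5]
grip_width: 0.006
grip_force: 0.0
```

Emit:
drive_tool(plan=[[[0, 0, 0, 0, 0, -2, 0], [0, 0, 0, 0, 0, 0, 0], [0, 0, 0, 0, 0, 0, 0]]])

```text
time_s: 19.5
eef_pos: [0.5903, 0.067, 0.3548]
orientation: [0.001, 0.753, 0.658, 0.002]
contact_force: [-0.7, -0.2, -0.6]
grip_width: 0.001
grip_force: 0.0
```

```bash
python3 - <<'E'
from h import *
o=bot.get_obs();Rc=q2R(o["orientation"]);print(np.round(o["eef_pos"],4),"yaw",np.degrees(np.arctan2(Rc[1,1],Rc[0,1])))
for c in("wrist","scene","top"):
  o=bot.get_obs();s=bot.snapshot(c);P=campose(s,o);cv2.imwrite(f"pics/{c}6.png",s["img"][:,:,::-1])
  for n,z in dict(tank_face=.085,pin=.1,sleeve_mouth=.1,hinge_axis=.1).items():
    print(n,c,[(np.round(d["centre"]).tolist(),np.round(atz(s,P,d["centre"],z)[:2],4).tolist(),round(d["conf"],2)) for d in bot.landmark_of(n,c)][:3])
E
```

```text
[0.5903 0.067  0.3548] yaw -7.739091724381479
tank_face wrist [([185.0, 311.0], [0.593, 0.1109], 0.95)]
pin wrist [([31.0, 40.0], [0.4479, 0.2245], 0.73), ([132.0, 110.0], [0.4759, 0.1612], 0.7)]
sleeve_mouth wrist [([128.0, 194.0], [0.5282, 0.1562], 0.58)]
hinge_axis wrist [([130.0, 584.0], [0.7657, 0.1238], 0.64)]
tank_face scene [([330.0, 377.0], [0.5935, 0.1168], 0.71)]
pin scene [([314.0, 452.0], [0.4758, 0.1664], 0.89), ([353.0, 515.0], [0.4412, 0.2736], 0.66), ([168.0, 349.0], [0.4124, -0.2262], 0.57)]
sleeve_mouth scene [([322.0, 425.0], [0.5237, 0.1546], 0.6)]
hinge_axis scene [([384.0, 290.0], [0.7661, 0.126], 0.62)]
tank_face top []
pin top [([343.0, 403.0], [0.3619, -0.2817], 0.63)]
sleeve_mouth top []
hinge_axis top [([159.0, 219.0], [0.7708, 0.1276], 0.83)]
```

View pics/wrist6.png

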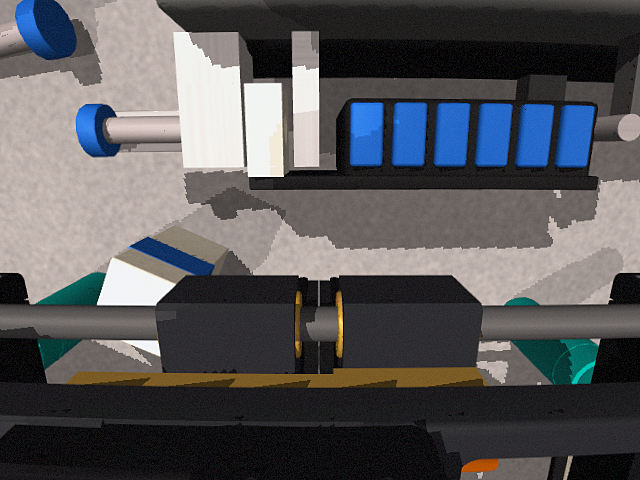

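The wrist view shows the unit shut and parallel to the flank, with the lug at (265,130) between the two ears. The pin head at (97,130) is still out on the tongue.

```bash
python3 - <<'E'
from h import *
rows([.4286,.167,.36],-7.8,0,n=6)
E
```

```text
[[[0.0, 0.0, 0.0, 1.29, -2.89, -0.11, 0.0], [0.0, 0.0, 0.0, 1.29, -2.89, -0.11, 0.0], [0.0, 0.0, 0.0, 1.29, -2.89, -0.11, 0.0], [0.0, 0.0, 0.0, 1.29, -2.89, -0.11, 0.0], [0.0, 0.0, 0.0, 1.29, -2.89, -0.11, 0.0]]]
[[[0.0, 0.0, 0.0, 1.29, -2.89, -0.11, 0.0]]]
```

Emit:
drive_tool(plan=[[[0, 0, 0, 1.3, -2.9, -0.1, 0], [0, 0, 0, 1.3, -2.9, -0.1, 0], [0, 0, 0, 1.3, -2.9, -0.1, 0], [0, 0, 0, 1.3, -2.9, -0.1, 0], [0, 0, 0, 1.3, -2.9, -0.1, 0]]])

```text
time_s: 20.67
eef_pos: [0.4538, 0.1513, 0.3584]
orientation: [0.0, 0.753, 0.658, 0.0]
contact_force: [-0.3, -0.3, -0.2]
grip_width: 0.007
grip_force: 0.0
```

Emit:
drive_tool(plan=[[[0, 0, 0, 1.2, -2.9, 0, 0], [0, 0, 0, 0, 0, 0, 0], [0, 0, 0, 0, 0, 0, 0], [0, 0, 0, 0, 0, 0, 0]]])

```text
time_s: 21.0
eef_pos: [0.4286, 0.1667, 0.3587]
orientation: [0.001, 0.753, 0.658, 0.001]
contact_force: [-0.5, -0.6, 0.3]
grip_width: 0.002
grip_force: 0.0
```

```bash
python3 - <<'E'
from h import *
o=bot.get_obs();s=bot.snapshot("wrist");P=campose(s,o);cv2.imwrite("pics/w7.png",s["img"][:,:,::-1])
u=np.array([.9907,-.1357]);v=np.array([.1357,.9907]);p=np.array(o["eef_pos"]);print(np.round(p,4),"u,v",p[:2]@u,p[:2]@v)
for n,z in dict(pin=.1,sleeve_mouth=.1).items():
    for d in bot.landmark_of(n,"wrist"):
        w=atz(s,P,d["centre"],z)[:2];print(n,np.round(d["centre"]),np.round(w,4),"u,v",np.round([w@u,w@v],4),round(d["conf"],2))
rows([.4286,.167,.274],-7.8,0,n=5)
E
```

```text
[0.4286 0.1667 0.3587] u,v 0.4019981092969592 0.22334724636527717
pin [129. 260.] [0.4048 0.2496] u,v [0.3672 0.3023] 0.67
pin [252. 389.] [0.476  0.1613] u,v [0.4497 0.2243] 0.6
sleeve_mouth [252. 468.] [0.5284 0.1544] u,v [0.5025 0.2247] 0.71
[[[0.0, -0.0, 0.0, 0.01, -0.02, 1.69, 0.0], [0.0, -0.0, 0.0, 0.01, -0.02, 1.69, 0.0], [0.0, -0.0, 0.0, 0.01, -0.02, 1.69, 0.0], [0.0, -0.0, 0.0, 0.01, -0.02, 1.69, 0.0], [0.0, -0.0, 0.0, 0.01, -0.01, 1.69, 0.0]]]
```

Emit:
drive_tool(plan=[[[0, 0, 0, 0, 0, 1.5, 0], [0, 0, 0, 0, 0, 2.4, 0], [0, 0, 0, 0, 0, 2.4, 0], [0, 0, 0, 0, 0, 1.6, 0], [0, 0, 0, 0, 0, 0.6, 0]]])

```text
time_s: 21.57
eef_pos: [0.4282, 0.166, 0.2711]
orientation: [-0.001, 0.754, 0.657, -0.001]
contact_force: [-1.0, 1.2, 0.3]
grip_width: 0.006
grip_force: 0.0
```

Emit:
drive_tool(plan=[[[0, 0, 0, 0, 0, 0, 0], [0, 0, 0, 0, 0.6, 0, 0], [0, 0, 0, 0, 0.6, 0, 0], [0, 0, 0, 0, 0.3, 0, 0], [0, 0, 0, 0, 0.3, 0, 0]]])

```text
time_s: 21.98
eef_pos: [0.447, 0.1641, 0.2742]
orientation: [0.001, 0.753, 0.658, 0.001]
contact_force: [-0.2, 0.5, -0.6]
grip_width: 0.005
grip_force: 0.0
```

Emit:
drive_tool(plan=[[[0, 0, 0, 0, 0.4, 0, 0], [0, 0, 0, 0, 0.4, 0, 0], [0, 0, 0, 0, 0.4, 0, 0], [0, 0, 0, 0, 0.4, 0, 0], [0, 0, 0, 0, 0.2, 0, 0]]])

```text
time_s: 22.4
eef_pos: [0.4639, 0.1618, 0.2733]
orientation: [-0.0, 0.753, 0.658, -0.0]
contact_force: [-1.9, 0.9, 2.2]
grip_width: 0.007
grip_force: 1.0
```

```bash
python3 - <<'E'
from h import *
o=bot.get_obs();s=bot.snapshot("wrist");P=campose(s,o)
u=np.array([.9907,-.1357]);v=np.array([.1357,.9907]);p=np.array(o["eef_pos"]);print(np.round(p,4),"u,v",p[:2]@u,p[:2]@v)
s2=bot.snapshot("scene")
for c,S,PP in(("wrist",s,P),("scene",s2,campose(s2))):
    for d in bot.landmark_of("pin",c):
        w=atz(S,PP,d["centre"],.1)[:2];print(c,np.round(d["centre"]),"u,v",np.round([w@u,w@v],4),round(d["conf"],2))
im=np.hstack([s["img"][130:370,200:520],cv2.resize(s2["img"][270:390,380:540],None,fx=2,fy=2)]);cv2.imwrite("pics/m8.png",im[:,:,::-1])
E
```

```text
[0.4639 0.1618 0.2733] u,v 0.4376356425086074 0.22320139532917338
wrist [119. 182.] u,v [0.3843 0.3016] 0.67
scene [351. 514.] u,v [0.3982 0.3276] 0.85
scene [169. 354.] u,v [ 0.4303 -0.1625] 0.62
scene [315. 445.] u,v [0.4601 0.2274] 0.58
```

View pics/m8.png

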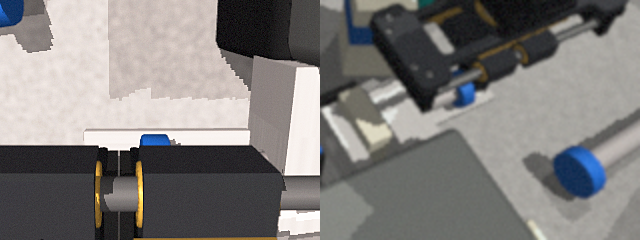

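The crop shows the blue head right in front of the closed fingers at (155,138), so the push has begun at about 2 N. Continuing.

Emit:
drive_tool(plan=[[[0, 0, 0, 0, 0.3, 0, 0], [0, 0, 0, 0, 0.3, 0, 0], [0, 0, 0, 0, 0.3, 0, 0], [0, 0, 0, 0, 0.3, 0, 0], [0, 0, 0, 0, 0.2, 0, 0]]])

```text
time_s: 23.02
eef_pos: [0.478, 0.1598, 0.2732]
orientation: [0.0, 0.753, 0.658, 0.0]
contact_force: [-1.3, -0.4, -1.0]
grip_width: 0.002
grip_force: 0.2
```

Emit:
drive_tool(plan=[[[0, 0, 0, 0, 0.3, 0, 0], [0, 0, 0, 0, 0.3, 0, 0], [0, 0, 0, 0, 0.3, 0, 0], [0, 0, 0, 0, 0.2, 0, 0]]])

```text
time_s: 23.35
eef_pos: [0.4888, 0.1583, 0.2733]
orientation: [0.0, 0.753, 0.658, 0.0]
contact_force: [-0.1, 0.2, 0.0]
grip_width: 0.002
grip_force: 0.2
```

Emit:
drive_tool(plan=[[[0, 0, 0, 0, 0.3, 0, 0], [0, 0, 0, 0, 0.3, 0, 0], [0, 0, 0, 0, 0.3, 0, 0], [0, 0, 0, 0, 0.2, 0, 0], [0, 0, 0, 0, 0.1, 0, 0]]])

```text
time_s: 23.77
eef_pos: [0.5007, 0.1568, 0.2733]
orientation: [0.0, 0.753, 0.658, 0.0]
contact_force: [0.0, 0.3, -0.7]
grip_width: 0.004
grip_force: 0.2
```

Emit:
drive_tool(plan=[[[0, 0, 0, 0, 0.2, 0, 0], [0, 0, 0, 0, 0.1, 0, 0], [0, 0, 0, 0, 0.1, 0, 0], [0, 0, 0, 0, 0, 0, 0]]])

```text
time_s: 24.1
eef_pos: [0.5044, 0.1563, 0.2733]
orientation: [0.0, 0.753, 0.658, 0.0]
contact_force: [0.1, -1.5, 0.4]
grip_width: 0.005
grip_force: 0.1
```

Emit:
drive_tool(plan=[[[0, 0, 0, 0, 0.1, 0, 0], [0, 0, 0, 0, 0.1, 0, 0], [0, 0, 0, 0, 0.1, 0, 0], [0, 0, 0, 0, 0, 0, 0]]])

```text
time_s: 24.43
eef_pos: [0.5058, 0.156, 0.2731]
orientation: [-0.002, 0.753, 0.658, -0.002]
contact_force: [-5.7, 1.7, 2.7]
grip_width: 0.003
grip_force: 2.8
```

Emit:
drive_tool(plan=[[[0, 0, 0, 0, 0.1, 0, 0], [0, 0, 0, 0, 0.1, 0, 0], [0, 0, 0, 0, 0, 0, 0]]])

```text
time_s: 24.68
eef_pos: [0.5065, 0.156, 0.273]
orientation: [-0.003, 0.753, 0.658, -0.003]
contact_force: [-7.2, 1.8, 6.1]
grip_width: 0.005
grip_force: 4.5
```

Emit:
drive_tool(plan=[[[0, 0, 0, 0, 0.15, 0, 0], [0, 0, 0, 0, 0.15, 0, 0], [0, 0, 0, 0, 0.1, 0, 0], [0, 0, 0, 0, 0, 0, 0]]])

```text
time_s: 25.02
eef_pos: [0.508, 0.1559, 0.2729]
orientation: [-0.006, 0.753, 0.658, -0.006]
contact_force: [-14.4, 4.6, 11.4]
grip_width: 0.009
grip_force: 8.2
```

Emit:
drive_tool(plan=[[[0, 0, 0, 0, -0.6, 0, 0], [0, 0, 0, 0, -2, 0, 0], [0, 0, 0, 0, -3, 0, 0], [0, 0, 0, 0, -4, 0, 0], [0, 0, 0, 0, 0, -4, 0]]])

```text
time_s: 25.43
eef_pos: [0.4039, 0.1671, 0.3063]
orientation: [-0.01, 0.752, 0.658, -0.015]
contact_force: [-4.7, -0.6, -0.9]
grip_width: 0.009
grip_force: 0.0
```

Emit:
drive_tool(plan=[[[0, 0, 0, 0, 0, -4, 0], [0, 0, 0, 0, 0, -3, 0], [0, 0, 0, 0, 0, 0, 0], [0, 0, 0, 0, 0, 0, 0], [0, 0, 0, 0, 0, 0, 0]]])

```text
time_s: 25.85
eef_pos: [0.418, 0.1679, 0.3831]
orientation: [0.0, 0.753, 0.658, 0.0]
contact_force: [-0.4, 1.1, -0.2]
grip_width: 0.006
grip_force: 0.0
```

```bash
python3 - <<'E'
from h import *
o=bot.get_obs();s=bot.snapshot("wrist");P=campose(s,o);print(np.round(o["eef_pos"],3))
s2=bot.snapshot("scene");s3=bot.snapshot("top")
u=np.array([.9907,-.1357]);v=np.array([.1357,.9907])
for c,S,PP in(("wrist",s,P),("scene",s2,campose(s2)),("top",s3,campose(s3))):
  for n in("pin","sleeve_mouth"):
    for d in bot.landmark_of(n,c):
        w=atz(S,PP,d["centre"],.1)[:2];print(c,n,np.round(d["centre"]),"u,v",np.round([w@u,w@v],4),round(d["conf"],2))
im=np.hstack([s["img"][100:400,300:640],cv2.resize(s2["img"][270:390,350:510],None,fx=2.5,fy=2.5)]);cv2.imwrite("pics/m9.png",im[:,:,::-1])
E
```

```text
[0.418 0.168 0.383]
wrist pin [130. 276.] u,v [0.3627 0.3028] 0.94
wrist pin [244. 468.] u,v [0.5008 0.2237] 0.85
wrist sleeve_mouth [241. 468.] u,v [0.5005 0.2252] 0.7
scene pin [169. 352.] u,v [ 0.4343 -0.1644] 0.94
scene pin [350. 514.] u,v [0.3978 0.3274] 0.59
scene pin [325. 424.] u,v [0.5027 0.2276] 0.48
scene sleeve_mouth [320. 425.] u,v [0.4969 0.2213] 0.67
scene sleeve_mouth [325. 424.] u,v [0.5022 0.2282] 0.5
scene sleeve_mouth [273. 349.] u,v [0.5667 0.0823] 0.21
top pin [345. 402.] u,v [ 0.3939 -0.2288] 0.81
top pin [265. 198.] u,v [0.4994 0.2337] 0.54
top sleeve_mouth [259. 201.] u,v [0.5135 0.2295] 0.83
top sleeve_mouth [295. 252.] u,v [0.4509 0.1053] 0.47
```

View pics/m9.png

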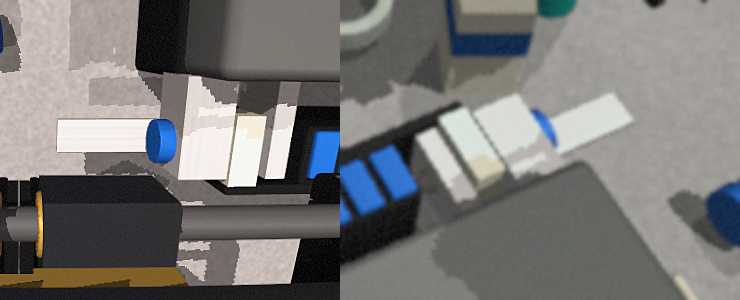

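The picture shows the blue head flat against the first ear at (160,140), with the lug between the ears. The pin origin coincides with the sleeve mouth to within 1 mm.

```bash
python3 -c "
from plant import bot
print(bot.sign_off())"
```

```text
the job is handed in; nothing more can be done
None
```

The job is handed in: the blue bottle stands upright in the formerly empty holder, lowered until it touched the bottom. The tank unit is shut against its stop, and the pin's head sits flat on the ear, about 26 s into the 69 s limit.

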